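Bring the rubber pad under the probe and test it

ROBOT

A 6-joint arm with a two-finger parallel gripper is mounted at the origin on the work surface. World frame = base frame: x ahead of the robot, y to its left, z up, the work surface at z = 0. Lengths are in m, angles in degrees, forces in N, time in s.
With the tool pointing down it reaches from about 0.35 to 0.875 m from the base axis. Payload 4.2 kg.
Tool frame: the origin (TCP) lies between the finger pads; the fingertips stand 25 mm ahead of it and the grasp point (between the pads) lies 6 mm ahead of it (r.tips_ahead is the distance from the TCP to the fingertips, in m); z points along the fingers, y is the direction in which the jaws open and shut (so a half turn about z gives the same grasp; the last joint's range is limited). The gripper opens to 87 mm and grips with 3 to 60 N. Pads are 19 mm wide; open, the fingers measure 117 mm over their backs; the gripper's body (75 mm by 190 mm) begins 51 mm behind the grasp point.
Start: joints at [-51.417, 22.042, 0.453, 0, -68.411, -14.817], TCP at [0.252, -0.572, 0.212] pointing down, gripper open.
Joint ranges: [-179.83, 179.83], [-69.29, 118.12], [-61.27, 80.66], [-181.25, 117.63], [-171.15, -9.14], [-177.46, 177.46]. Speed limits (degrees/s): [159.86, 159.86, 180, 180, 180, 180].

INTERFACE

Orientations are given as a 3x3 rotation matrix whose columns are the frame's x, y, z axes.
In Python, from station import r, vision, finish_job gives the robot as it stands.
- The arm moves only by the shell command python3 -m jog 'ROWS'. ROWS is a JSON object of lists of equal length, an entry for each row: "rot": the turn, a rotation vector about the world's x, y, z in degrees, a list of three; "delta_pos": the shift along the world's x, y, z in mm, a list of three; "grip": the opening in per cent of the stroke, from 0 (shut) to 100 (fully open). A call has 1 to 10 rows; each row shifts and turns the commanded pose from where the row before left it; what a row does not reach is not made up. A row lasts 1/12 s, in which the tool goes at most 41.7 mm and 7.16 degrees, less where a joint would pass 70% of its speed; a pose out of reach is approached as far as the arm can. A call with a gripper value outside its range is refused whole. The fingers move at their own pace and stop on an object; the grip force is fixed at half the most. Time passes only in rows, so rows that do not move let the fingers close. It gives the time, the measured TCP pose, the force and the opening at its end, in the units of the state.
- r.sense(): the state, without advancing time (a new reading comes with each control period).
- vision.capture(name): name is "side" or "top"; returns a dict with "frame" (420x560x3 uint8, red, green, blue), "K" (3x3 intrinsics, pixels), "xyz" and "orientation" of the camera in the world. Camera axes: x right, y up, looking along -z (the intrinsics and any distortion apply to the point x, -y, -z); pixel columns grow to the right and rows downward; lengths in m; the calibration is good to about 2 mm. A picture is of the moment at which its call begins. There is no depth.
- finish_job(): hands the job in, once; it reports no verdict.
The state is a dict: "time_s": time; "joints": joint angles; "joint_velocities": joint speeds; "effort": joint torques, N m; "tcp_pos": TCP position; "ee_rot": TCP orientation; "wrist_force": force on the tool from outside, world axes, zero at the start; "moment": the same for the moment, N m; "gripper_width": opening from 0.0 (shut) to 1.0 (fully open).
Only numpy, scipy, OpenCV 4.12 (cv2) and the standard library are available. Lean on these libraries where they do the work, as an engineer would, in place of code of your own. Each camera call takes 0.05 s, during which the arm holds its last target. There are 200 camera calls.

TASK

Slide the loose aluminium mount across the granite base, without lifting or tipping it, until its small round rubber pad is centred right under the probe tip of the test stand, and let go of the mount. Then push the round cap on top of the stand's head down until the probe presses on the pad for about a second, and let it spring back up. Leave the mount lying there with its pad under the tip, never press the probe on the mount anywhere but on the pad, and do not disturb the other things.

Things in the scene. Friction and masses are not known exactly. Their poses are not given: they have to be found in the camera images.
- stand: Fixed test stand: dark granite base 320 (x) by 460 (y) mm, flat top at z = 50 mm, spanning y -250 to +210; cream column 60 x 50 mm, 265 mm tall, at y = +165; cream arm and head, 52 mm wide, 107 to 163 mm high, from the column along -y to y = +25. Origin on the table under it, z up. Upright probe line at x = 0, y = +50. It is placed anew each time, turned up to 17 degrees.
- probe: Steel probe rod, 10 mm thick, with a conical tip, pointing down out of the head; moves straight down with the cap. Origin at the very tip, z up. At rest the tip is 76 mm above the table, 16 mm above the mount's plate. Once on the pad it gives way on a spring inside the plunger: about 4 N at first touch, 9 N after 10 mm, then rigid.
- plunger (a joint): Downward travel of the cap, m: 0 at rest (up), stop at 0.028. The probe follows and meets the pad at about 0.016; 0.018 to 0.024 presses it well. The cap's return spring gives 2.5 N at the start and about 7 N at 0.018; with the probe's spring the cap then needs about 12 N in all, 16 N at 0.024.
- cap (a point): Centre of the top face of the black push cap, a disc 40 mm across and 12 mm thick, above the head on the probe's line; its top is 215 mm above the table at rest. It has open space above and is pressed from above, for example with closed fingers.
- mount: The work: a loose aluminium mount, about 0.35 kg, lying on the granite. Flat plate 60 (x) by 170 (y) by 10 mm, with an upright lug near its -y end. Origin at the centre of the underside, z up. The lug end points away from the column, within about 25 degrees of the stand's -y direction at the start.
- lug (a point): Grip point on the mount's upright lug, at x = 0, y = -60 mm of the mount, 40 mm above its underside (so 90 mm above the table). The lug is 12 mm thick along the mount's x, 32 mm along its y, and rises from the plate to 55 mm above the underside. Axes as the mount's: pinch it from above with the fingers closing along x.
- pad (a point): Centre of the round black rubber pad, 13 mm across, flush in the top of the plate at the end away from the lug: x = +12 mm, y = +64 mm of the mount. The two dark oblong marks in the plate's middle are slots, not the pad.
- ref_block: Bystander: polished steel reference disc 50 mm across, 15 mm high, lying on the granite near the column end on the side far from the robot. Origin at the centre of the underside.
- driver: Bystander: screwdriver lying on the table. Origin under its middle.
- case: Bystander: closed wooden gauge case 90 x 140 x 28 mm on the table. Origin at the centre of the underside.
- mouse: Bystander: black computer mouse, about 100 x 58 x 30 mm, on the table. Origin at the centre of the underside.
Not all that is in view belongs to the job. Of the things that look like the mount, the larger one is meant.

How it is judged:
By the outcome, as a careful person would: the job done as asked, in the order asked, and still so for the second after the job is handed in, with the robot touching nothing.
It also fails if it takes over 67 s, if anything falls off the work surface, if the arm or the gripper's body presses on something with over 40 N, if the wrist force passes 120 N, or if a joint passes its speed limit or range.

## Working session

There is one attempt and no reset: what is moved stays moved. The work goes in short steps, Python scripts to look and compute and a shell command to move; the robot and the scene stay as the last step left them, time stands still between calls to the robot, and variables do not carry over. Pictures are saved under pics/ and viewed, about 8 in all and at most 12, crops included, and the job is handed in when it is done.

```bash
ls; mkdir -p pics; python3 - <<'E'
from station import r, vision
import cv2, numpy as np
for n in ("side","top"):
    c=vision.capture(n); cv2.imwrite(f"pics/{n}0.png",c["frame"][:,:,::-1]); np.savez(f"{n}0.npz",**c)
    print(n,[k for k in c],c["K"],c["xyz"],c["orientation"])
s=r.sense();print(s)
E
```

```text
pics
side ['frame', 'K', 'xyz', 'orientation'] [[448.41188097   0.         281.9331787 ]
 [  0.         448.41188097 208.96751452]
 [  0.           0.           1.        ]] [0.21873914 0.97247114 0.88171747] [[-0.97222171  0.14643074 -0.18260063]
 [-0.2335354  -0.5545665   0.7986972 ]
 [ 0.01568963  0.81915446  0.57335835]]
top ['frame', 'K', 'xyz', 'orientation'] [[496.09289682   0.         280.85927603]
 [  0.         496.09289682 209.08357345]
 [  0.           0.           1.        ]] [ 0.32110735 -0.03404574  1.48993933] [[-0.01054095  0.99405883 -0.10833255]
 [-0.99994045 -0.01078483 -0.00166558]
 [-0.00282403  0.10830854  0.99411332]]
{'time_s': 0.1, 'joints': array([-5.14171173e+01,  2.20862212e+01,  3.90059013e-01, -2.55699526e-02,
       -6.84111299e+01, -1.48171801e+01]), 'joint_velocities': array([-0.11424766, -0.02691302,  0.18780335,  0.11211293,  0.02301212,
        0.04550623]), 'effort': array([-1.18624601e-03, -3.91690421e+01,  1.87934858e+01,  4.23176318e+00,
        1.34965187e-02, -7.14783027e-05]), 'tcp_pos': array([ 0.25168265, -0.571495  ,  0.21138651]), 'ee_rot': array([[-9.15267353e-01, -4.02846077e-01, -8.43431439e-04],
       [-4.02846952e-01,  9.15265735e-01,  1.72259322e-03],
       [ 7.80239731e-05,  1.91640713e-03, -9.99998161e-01]]), 'wrist_force': array([ 0.13999654, -0.20603675,  0.50239138]), 'moment': array([ 0.01571763,  0.02248808, -0.06282924]), 'gripper_width': 0.9957090477976884}
```

View pics/top0.png

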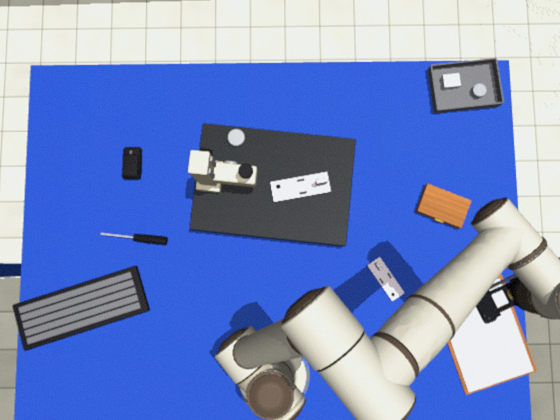

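View pics/side0.png

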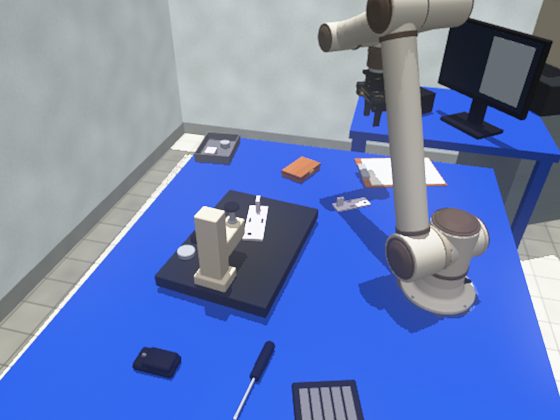

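Top view: the candidates for the mount are the white plate on the granite (300,187), about 60 px long, and a smaller look-alike on the blue table (385,278). I choose the one on the granite. The cap is at (246,172), the column at (200,165) and the ref disc at (236,137). The mount's lug end, (320,183), points away from the column. The side view agrees: mount at (257,222), decoy at (350,204).

```bash
cat > h.py <<'E'
import numpy as np, cv2
def ray(c,uv,z):
    uv=np.atleast_2d(np.float64(uv)); K=c["K"]
    d=np.c_[(uv[:,0]-K[0,2])/K[0,0],-(uv[:,1]-K[1,2])/K[1,1],-np.ones(len(uv))]@np.array(c["orientation"]).T
    o=np.array(c["xyz"]); return o+d*((z-o[2])/d[:,2])[:,None]
def proj(c,P):
    p=(np.atleast_2d(P)-c["xyz"])@np.array(c["orientation"]); K=c["K"]
    return np.c_[K[0,2]+K[0,0]*p[:,0]/-p[:,2],K[1,2]-K[1,1]*p[:,1]/-p[:,2]]
def R2(a): a=np.radians(a); return np.array([[np.cos(a),-np.sin(a)],[np.sin(a),np.cos(a)]])
E
python3 - <<'E'
from h import *
c=dict(np.load("top0.npz")); f=c["frame"]; s=dict(np.load("side0.npz"))
g=f.astype(int)
# granite: not blue, dark; union with white things on it
dark=((g.max(2)<75)).astype(np.uint8); dark[:110]=0;dark[255:]=0;dark[:,:185]=0;dark[:,362:]=0
k=max(cv2.findContours(dark,0,2)[0],key=cv2.contourArea)
P=ray(c,cv2.convexHull(k)[:,0],0.05)[:,:2]; rc=cv2.minAreaRect(np.float32(P*1000)); print("granite",rc, cv2.boxPoints(rc).round())
for lo in (110,150):
    w=(g.min(2)>lo).astype(np.uint8)
    for k in cv2.findContours(w,0,2)[0]:
        if cv2.contourArea(k)>150 and 185<k[:,0,0].mean()<410 and 115<k[:,0,1].mean()<300 :
            P=ray(c,k[:,0],0.06)[:,:2]*1000; print(lo,k[:,0].mean(0),cv2.minAreaRect(np.float32(P)))
a=cv2.resize(f[115:255,185:365],None,fx=4,fy=4,interpolation=cv2.INTER_CUBIC)
cv2.imwrite("pics/topc.png",a[:,:,::-1])
E
```

```text
granite ((552.5694580078125, -7.9745635986328125), (453.4205322265625, 316.81903076171875), 83.205078125) [[ 368. -214.]
 [ 683. -252.]
 [ 737.  198.]
 [ 422.  236.]]
110 [385.36065574 279.09836066] ((274.0708312988281, -327.9366149902344), (124.5740966796875, 44.60715103149414), 32.49099349975586)
110 [302.18965517 185.94827586] ((543.3101196289062, -88.82506561279297), (62.755088806152344, 172.15338134765625), 9.629426956176758)
110 [235.30769231 171.10769231] ((588.8614501953125, 102.62953186035156), (127.15682983398438, 63.80143737792969), 82.96418762207031)
110 [202.89655172 162.27586207] ((618.3148193359375, 204.19964599609375), (68.7933120727539, 70.81526184082031), 84.1125717163086)
110 [236.95 137.95] ((692.10400390625, 98.30726623535156), (47.20289993286133, 48.35036849975586), 89.85719299316406)
150 [385.80882353 278.69117647] ((273.1432189941406, -328.043212890625), (122.85250854492188, 42.99196243286133), 33.16824722290039)
150 [299.42857143 186.57142857] ((543.2210083007812, -88.73973083496094), (61.315582275390625, 170.86822509765625), 9.760056495666504)
150 [236.58730159 172.26984127] ((588.8505859375, 102.47868347167969), (122.98946380615234, 60.73169708251953), 83.5986099243164)
150 [199.30434783 162.34782609] ((619.1062622070312, 209.14639282226562), (57.291465759277344, 69.23941040039062), 83.28152465820312)
150 [236.23333333 137.1       ] ((692.68310546875, 98.58602905273438), (47.15215301513672, 47.489933013916016), 26.500905990600586)
```

View pics/topc.png

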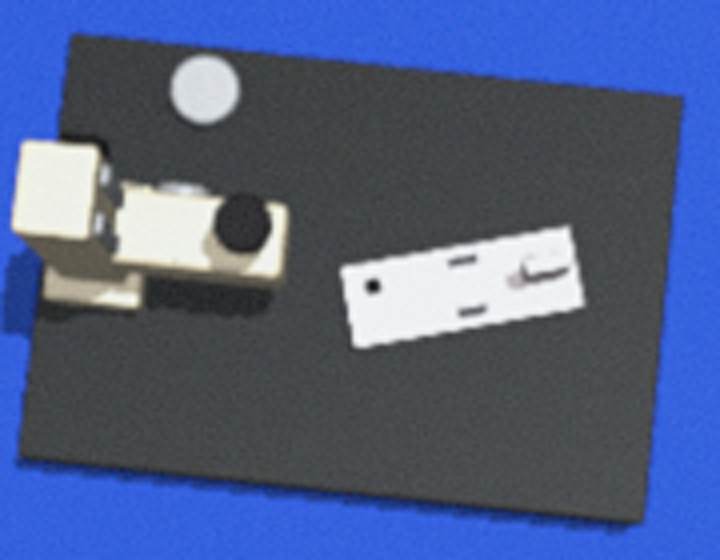

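Crop: the pad is the dark dot at crop (373,286), i.e. full (278,186). The slots are at (463,260) and (473,311), the lug at (540,268), and the cap disc at (243,223). This is the larger plate on the granite (171×61 mm against 123×43 mm for the decoy), so the choice is confirmed.

```bash
python3 - <<'E'
from h import *
c=dict(np.load("top0.npz")); s=dict(np.load("side0.npz"))
def cen(c,box,z,th=None):
    x0,y0,x1,y1=box; g=c["frame"][y0:y1,x0:x1].astype(float).mean(2); return g
# pad: darkness-weighted centroid
def padc(c,x0,y0,x1,y1):
    g=c["frame"][y0:y1,x0:x1].astype(float).mean(2); w=np.clip(np.percentile(g,70)-g-40,0,None); yy,xx=np.mgrid[y0:y1,x0:x1]
    return (xx*w).sum()/w.sum(),(yy*w).sum()/w.sum()
pt=padc(c,275,183,283,191); pad=ray(c,pt,0.06)[0]; print("pad px",pt,pad*1000)
M=np.array([543.25,-88.8]); 
for y in (9.7,): print("pad from rect",M+R2(y)@[12,64],"lug",M+R2(y)@[0,-60])
# cap in top: dark disc over cream head
g=c["frame"].astype(int).max(2); m=(g<60).astype(np.uint8); m[:162]=0;m[182:]=0;m[:,:236]=0;m[:,:][:,256:]=0
n,l,st,ce=cv2.connectedComponentsWithStats(m); print(st,ce)
O=np.array([554.9,11.9]); 
for i in range(1,n): print("cap ray",ray(c,ce[i],0.215)[0]*1000)
print("probe from granite",O+R2(-6.8)@[0,50])
# head top edges: z=.163
for P,nm in (([560.8,61.5,215],"cap"),([*pad[:2]*1000,60],"pad"),([*(M+R2(9.7)@[0,-60]),105],"lugtop")):
    P=np.array(P)/1000; print(nm,"top",proj(c,P),"side",proj(s,P))
f=s["frame"][180:300,150:330]; cv2.imwrite("pics/sidec.png",cv2.resize(f,None,fx=4,fy=4,interpolation=2)[:,:,::-1])
E
```

```text
pad px (np.float64(277.7458035910055), np.float64(186.09462323677732)) [544.41998001 -23.28743821  60.        ]
pad from rect [544.29512134 -23.69310542] lug [ 553.35936277 -147.94220815]
[[     0      0    560    420 235049]
 [   239    163     13     15    151]] [[279.52197627 209.52524367]
 [245.29139073 170.20529801]]
cap ray [563.03698694  59.77040566 215.        ]
probe from granite [560.82019842  61.54827541]
cap top [[244.63057279 171.05806429]] side [[232.10278879 205.47234127]]
pad top [[277.74580359 186.09462324]] side [[249.13500681 233.7262228 ]]
lugtop top [[321.68347856 180.02782703]] side [[257.65989392 198.05863518]]
```

View pics/sidec.png

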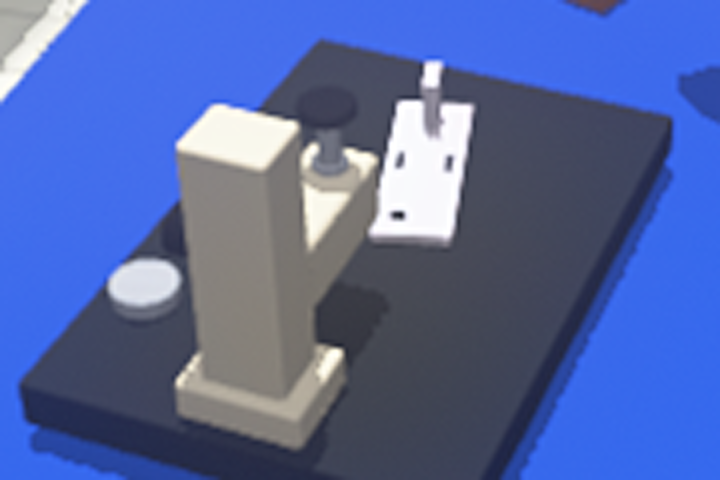

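Side crop: the cap's top face is at crop (326,107), i.e. full (231,206), and the pad at crop (398,215), i.e. full (249,233). Both agree within 1 px with the top-view positions projected into the side view. Lug at (553,-148), mount yaw +9.7°, pad (544.4,-23.4), probe line about (562,60.5). I'll move above the lug, turning +75.9° about z.

```bash
python3 -m jog '{"delta_pos":[[19,26.5,0],[19,26.5,0],[19,26.5,0],[19,26.5,0],[19,26.5,0],[19,26.5,0],[19,26.5,0],[19,26.5,0]],"rot":[[0,0,4.74],[0,0,4.74],[0,0,4.74],[0,0,4.74],[0,0,4.74],[0,0,4.74],[0,0,4.74],[0,0,4.74]],"grip":[100,100,100,100,100,100,100,100]}'
python3 -m jog '{"delta_pos":[[19,26.5,0],[19,26.5,0],[19,26.5,0],[19,26.5,0],[19,26.5,0],[19,26.5,0],[19,26.5,0],[17,26.5,0],[0,0,0],[0,0,0]],"rot":[[0,0,4.74],[0,0,4.74],[0,0,4.74],[0,0,4.74],[0,0,4.74],[0,0,4.74],[0,0,4.74],[0,0,4.74],[0,0,0],[0,0,0]],"grip":[100,100,100,100,100,100,100,100,100,100]}'
python3 - <<'E'
from h import *
s=dict(np.load("side0.npz"));c=dict(np.load("top0.npz"))
g=s["frame"].astype(int); m=((g.max(2)<42)).astype(np.uint8); m[:200]=0;m[214:]=0;m[:,:222]=0;m[:,240:]=0
n,l,st,ce=cv2.connectedComponentsWithStats(m); print(st[1:],ce[1:])
print(ray(s,[231.1,206.4],.215)*1000, [ray(s,[x],.209)*1000 for x in ce[1:]])
print(ray(c,[245.29,170.2],.209+.002)*1000)
# granite by not-blue hull
g=c["frame"].astype(int); m=(g[:,:,2]-g[:,:,0]<90).astype(np.uint8); m[:110]=0;m[255:]=0;m[:,:186]=0;m[:,362:]=0
k=max(cv2.findContours(m,0,2)[0],key=cv2.contourArea); k=k[:,0]
print("hull ext",k.min(0),k.max(0))
# top edge (+x side, face hidden) and -y edge as line fits
P=ray(c,k,.05)[:,:2]*1000; Q=(P-[562,60.5])@R2(-6.8)  # in stand axes about probe
for nm,ax,sel in (("+x edge exp 160+",0,(Q[:,0]>140)&(abs(Q[:,1]+70)<180)),("-y edge exp -300",1,(Q[:,1]<-280)&(abs(Q[:,0])<130))):
    p=np.polyfit(Q[sel,1-ax],Q[sel,ax],1); print(nm,p,np.polyval(p,0),sel.sum(),"slope deg",np.degrees(p[0]))
E
```

```text
time_s: 0.77
tcp_pos: [0.4043, -0.3584, 0.212]
ee_rot: [[-0.471, -0.882, -0.001], [-0.882, 0.471, 0.001], [-0.0, 0.001, -1.0]]
wrist_force: [0.9, -0.7, -0.0]
gripper_width: 0.996
time_s: 1.6
tcp_pos: [0.5542, -0.1466, 0.2115]
ee_rot: [[0.169, -0.986, -0.002], [-0.986, -0.169, 0.0], [-0.0, 0.002, -1.0]]
wrist_force: [-1.0, 0.4, 1.7]
gripper_width: 1.0
[] []
[[561.94985452  66.21355435 215.        ]] []
[[563.81012127  60.06834472 211.        ]]
hull ext [188 124] [355 246]
+x edge exp 160+ [-2.97523648e-03  1.57867746e+02] 157.86774564392803 25 slope deg -0.1704684933641213
-y edge exp -300 [ 1.91150095e-03 -2.97034255e+02] -297.0342546473784 16 slope deg 0.10952093723638866
```

```bash
python3 -m jog '{"delta_pos":[[-1,-1,-14],[0,0,-18],[0,0,-20],[0,0,-20],[0,0,-18],[0,0,-14],[0,0,-10],[0,0,0],[0,0,0]],"rot":[[0,0,0],[0,0,0],[0,0,0],[0,0,0],[0,0,0],[0,0,0],[0,0,0],[0,0,0],[0,0,0]],"grip":[60,60,60,60,60,60,60,60,60]}'
python3 - <<'E'
from h import *
from station import vision
s=vision.capture("side"); f=s["frame"]
np.savez("side1.npz",**s)
a=cv2.resize(f[150:250,190:330],None,fx=5,fy=5,interpolation=2); cv2.imwrite("pics/side1.png",a[:,:,::-1])
g=f.astype(int).max(2); print(g[200:213,222:242])
E
```

```text
time_s: 2.35
tcp_pos: [0.5526, -0.1496, 0.0983]
ee_rot: [[0.166, -0.986, -0.001], [-0.986, -0.166, -0.0], [0.0, 0.001, -1.0]]
wrist_force: [-0.6, -1.0, 1.0]
gripper_width: 0.605
[[ 94  97  97  98  97  97  97  96  97  98  97  97  96  96  95  94  94  94
   94  94]
 [ 97  97  97  98  97  97  95  93  92  88  87  88  88  90  94  95  95  94
   94  93]
 [ 98  98  99  99  95  90  88  85  84  79  75  77  77  80  85  90  93  93
   94  94]
 [ 99  98  95  93  88  84  84  85  82  78  76  75  76  74  75  78  86  93
   94  93]
 [ 98  99  91  85  84  85  85  82  78  77  76  76  77  76  77  74  80  91
   94  93]
 [ 98  97  88  83  84  84  84  80  76  76  77  76  76  75  75  75  74  88
   94  94]
 [ 97  94  85  83  85  84  82  78  77  76  77  76  76  76  75  74  72  86
   94  94]
 [ 98  93  83  82  84  84  80  77  76  77  76  75  76  75  75  74  71  85
   94  93]
 [ 95  94  84  78  81  81  78  77  76  76  77  75  75  75  72  72  71  85
   93  93]
 [ 92  90  83  74  77  77  77  76  77  77  77  76  74  73  72  72  80  90
   93  92]
 [239 212 129  79  75  73  75  75  75  75  74  74  73  70  72  74  87  95
   93  93]
 [255 255 191  99  84  78  72  72  71  71  70  69  74  74  76  78  84  86
   85  85]
 [254 247 185 104  93  89  88  99 100  95 102 107 100  85  78  78  78  78
   77  77]]
```

View pics/side1.png

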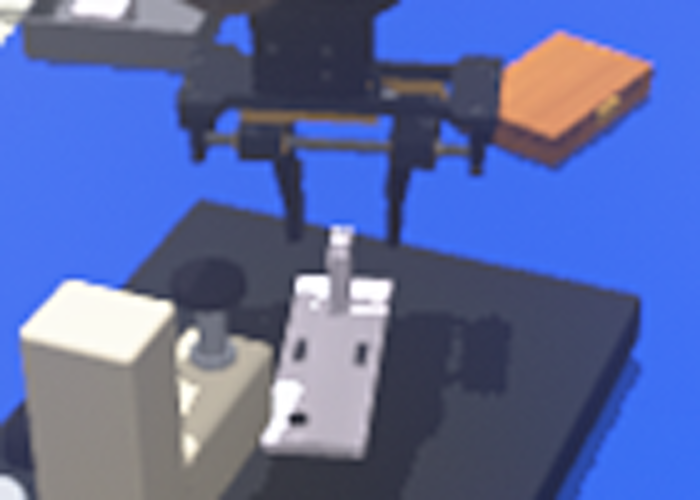

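The side crop shows the open jaws astride the lug in x, but the fingertips, at full px (249,198) and (269,199), look higher or farther back than the lug base. I'll check that by projection.

```bash
python3 - <<'E'
from h import *
from station import r,vision
s=dict(np.load("side1.npz")); st=r.sense(); T=st["tcp_pos"];R=st["ee_rot"]; print(T,r.tips_ahead)
w=st["gripper_width"]*.087/2
for e in(-1,1):
  for d in (-.045,-.02,.006,.025): print(e,d,proj(s,T+R@[0,e*w,d]))
c=vision.capture("top"); np.savez("top1.npz",**c)
for e in(-1,1): print("top",proj(c,T+R@[0,e*w,.025]))
cv2.imwrite("pics/top1.png",cv2.resize(c["frame"][130:250,220:360],None,fx=5,fy=5,interpolation=2)[:,:,::-1])
E
```

```text
[ 0.55322248 -0.14951634  0.0990514 ] 0.025
-1 -0.045 [[249.24815502 186.7972351 ]]
-1 -0.02 [[249.45065095 193.60176009]]
-1 0.006 [[249.65687749 200.53164591]]
-1 0.025 [[249.80484385 205.50379926]]
1 -0.045 [[266.09206752 187.65528032]]
1 -0.02 [[266.12147951 194.46284506]]
1 0.006 [[266.15143226 201.39557303]]
1 0.025 [[266.17292251 206.36960792]]
top [[319.71679939 173.08580703]]
top [[323.06177502 190.63735831]]
```

View pics/top1.png

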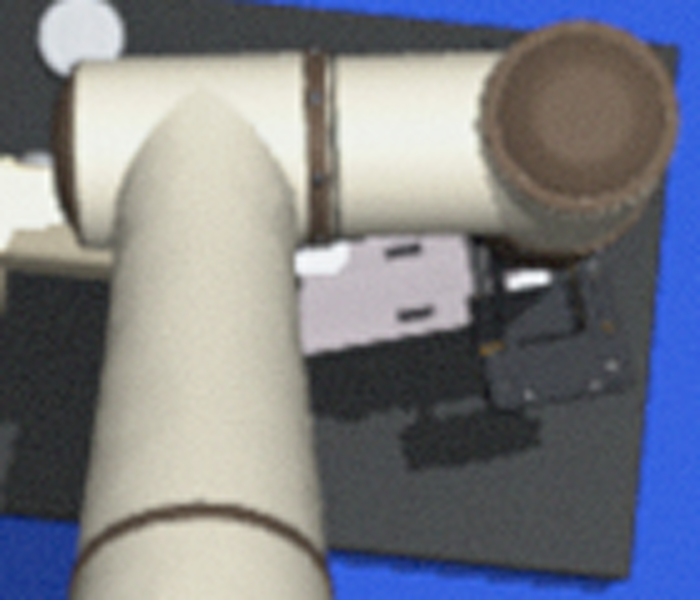

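The side-view fingertips project close to where they should be (the few px are the grip width and the finger shape). The top view shows the jaws around the lug, but the forearm and wrist link lie to the +y side, where the stand's head is. I need their clearance over the cap before sliding, so I'll look at the whole side view.

```bash
python3 - <<'E'
from h import *
s=dict(np.load("side1.npz"))
cv2.imwrite("pics/side1b.png",cv2.resize(s["frame"][0:320],None,fx=1.4,fy=1.4,interpolation=2)[:,:,::-1])
E
```

```text
(no output)
```

View pics/side1b.png

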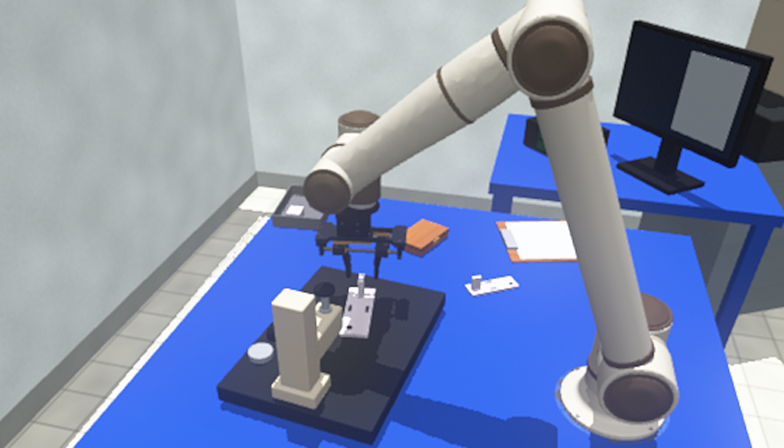

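```bash
python3 - <<'E'
from h import *
s=dict(np.load("side1.npz"));c=dict(np.load("top1.npz"))
def tri(a,b):
    o1,o2=s["xyz"],c["xyz"]; d1=ray(s,a,0)[0]-o1; d2=ray(c,b,0)[0]-o2
    t=np.linalg.lstsq(np.c_[d1,-d2],o2-o1,rcond=None)[0]; p,q=o1+t[0]*d1,o2+t[1]*d2; return (p+q)/2,np.linalg.norm(p-q)
p,e=tri([233.6,135.7],[232.5,161.5]); print("wrist link end face centre",p,"gap",e, "radius",16*np.linalg.norm(p-s["xyz"])/448)
print(tri([357/1.4,118/1.4],[337,153.5]))
E
```

```text
wrist link end face centre [0.54318141 0.07242358 0.42219621] gap 0.0003596060559838492 radius 0.03790610363853706
(array([ 0.552201  , -0.15075307,  0.46676421]), np.float64(0.0069706600373100015))
```

The wrist link's underside is at about z = 0.38, well clear of the cap (0.215) and the column. Closing on the lug.

```bash
python3 -m jog '{"delta_pos":[[0,0,0],[0,0,0],[0,0,0],[0,0,0],[0,0,0],[0,0,0],[0,0,0],[0,0,0],[0,0,0],[0,0,0]],"rot":[[0,0,0],[0,0,0],[0,0,0],[0,0,0],[0,0,0],[0,0,0],[0,0,0],[0,0,0],[0,0,0],[0,0,0]],"grip":[0,0,0,0,0,0,0,0,0,0]}'
python3 - <<'E'
from h import *
from station import r,vision
st=r.sense(); print(st["tcp_pos"],st["gripper_width"],st["wrist_force"],st["moment"])
s=vision.capture("side"); np.savez("side2.npz",**s); f=s["frame"]
# white plate + pad in the side view
m=(f[225:246,238:272].min(2)); print(f[228:239,243:257].mean(2).astype(int))
E
```

```text
time_s: 3.28
tcp_pos: [0.5529, -0.149, 0.0984]
ee_rot: [[0.167, -0.986, 0.0], [-0.986, -0.167, -0.0], [0.0, -0.0, -1.0]]
wrist_force: [0.4, 0.0, 0.9]
gripper_width: 0.017
[ 0.55291476 -0.14897309  0.09835376] 0.016877380308621164 [0.41516815 0.00849098 0.89504794] [ 0.04804347  0.15669562 -0.03787405]
[[113 187 252 254 253 254 250 220 191 192 190 190 189 188]
 [111 169 250 254 253 255 237 187 192 191 190 189 190 188]
 [112 173 250 254 254 251 219 190 193 191 191 190 189 187]
 [111 175 251 255 251 220 192 197 196 192 190 188 188 187]
 [109 174 250 255 234 141 139 145 178 194 190 188 188 188]
 [107 195 253 251 172  53  37  45 136 184 191 189 188 188]
 [122 235 255 237 135  83  74  82 143 185 190 188 187 188]
 [177 252 252 220 179 162 160 164 180 192 188 188 187 187]
 [238 255 238 184 188 192 197 196 193 190 189 188 188 188]
 [254 255 240 193 196 200 206 199 192 191 190 189 187 188]
 [228 231 203 172 173 174 179 172 166 165 166 172 177 179]]
```

Gripper width 0.017 means the fingers closed on nothing; the 12 mm lug should give about 0.14. The earlier pixel mismatch was real, so I'll look.

```bash
python3 - <<'E'
from h import *
from station import r,vision
c=vision.capture("top"); np.savez("top2.npz",**c); s=dict(np.load("side2.npz"))
a=cv2.resize(s["frame"][150:250,225:295],None,fx=5.6,fy=5.6,interpolation=2); b=cv2.resize(c["frame"][150:230,290:350],None,fx=6.5,fy=7,interpolation=2)
cv2.imwrite("pics/both2.png",np.hstack([a,b])[:,:,::-1]); print(a.shape,b.shape)
T=r.sense()["tcp_pos"]
for z in(0,.02,.05): print(proj(s,T+[0,0,-.025+z]),proj(c,T+[0,0,-.025+z]))
E
```

```text
(560, 392, 3) (560, 390, 3)
[[258.04220892 206.23930498]] [[321.17468809 182.00695288]]
[[257.94761843 201.00224551]] [[321.72201211 180.8656895 ]]
[[257.80280963 192.98481873]] [[322.57249424 179.09229005]]
```

View pics/both2.png

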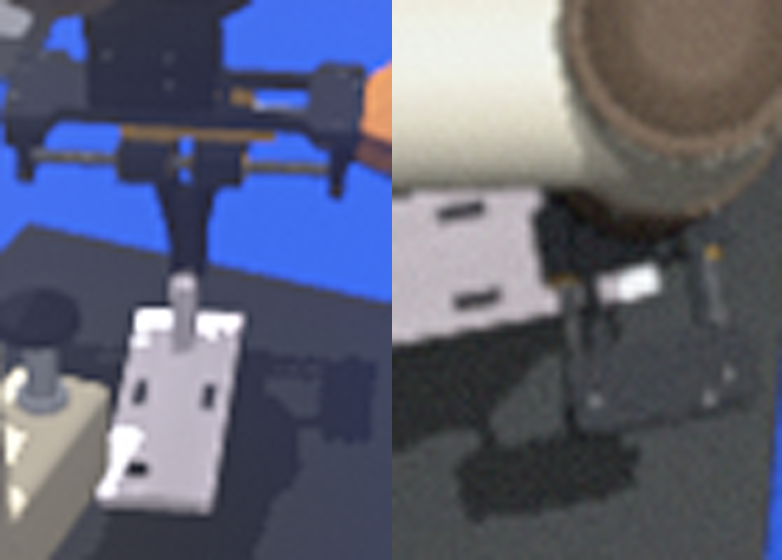

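The fingertips are dark against dark granite, so their true ends may not show. I'll compare the images before and after by difference to find where the fingers really are.

```bash
python3 - <<'E'
from h import *
s=[dict(np.load(f"side{i}.npz"))["frame"].astype(int) for i in range(3)]
for i in (1,2):
  print(i);  print(s[i][192:214,244:274].mean(2).astype(int))
a=np.hstack([cv2.resize(np.clip(np.uint8(x[180:225,240:280]).astype(float)*1.0*(2.2),0,255).astype(np.uint8),None,fx=9.5,fy=12,interpolation=2) for x in s[1:]])
cv2.imwrite("pics/gam.png",a[:,:,::-1])
E
```

```text
1
[[128 137 119  73  54  54  78 130 142 139 140 139 139 139 138 139 139 139
  139 139 139 139 132  90  50  47  95 133 140 138]
 [ 89 103  96  67  53  54  79 131 143 141 141 140 140 138 138 138 138 138
  139 138 139 141 132  90  50  46  96 134 140 138]
 [ 77  78  73  61  55  55  70 108 125 127 132 138 137 135 134 135 136 139
  139 139 139 140 134  91  51  46  95 133 139 138]
 [ 78  79  75  61  54  56  62  74  82  88 100 109 182 217 189 194 179 138
  141 140 140 140 133  91  50  45 110 138 140 139]
 [ 79  80  78  63  54  56  65  75  77  76  74  66 173 223 202 201 172 119
  122 131 133 138 134  92  49  52 122 143 139 138]
 [ 80  80  80  66  54  54  67  78  78  78  76  78 215 248 245 217 124  75
   80  96 102 116 116  81  50  57 124 143 141 140]
 [ 79  80  80  71  66  69  75  79  78  78  75  82 211 245 244 207 113  72
   76  76  75  81  80  64  50  57 106 125 132 133]
 [ 79  79  80  78  79  80  79  79  78  77  75 105 166 187 190 152  88  75
   77  77  77  77  75  71  63  67  80  82  97 102]
 [ 79  80  79  79  79  80  79  79  78  77  73 132 185 199 207 163  87  75
   77  77  78  78  78  7
[... 3705 characters left out ...]
148 141 145 124 241 255
  254 248 235 251 253 206 115  71  76  77  77  77]
 [ 79  79  77  73 105 216 241 218 185 186 190 168 142 141 144 130 211 239
  253 236 177 222 219 149  90  72  77  77  76  76]
 [ 79  78  77  72 171 239 247 224 188 190 194 171 144 141 143 147 171 183
  226 218 182 183 189 139  73  74  76  76  77  76]
 [ 80  74  74  70 183 241 245 222 190 191 194 176 147 140 141 158 181 187
  187 187 185 186 196 142  64  76  77  77  77  77]
 [ 72  65  64  66 161 196 191 190 190 192 194 175 153 152 158 173 185 189
  188 188 186 186 190 134  60  67  67  67  68  74]
 [ 73  72  70  83 165 197 193 192 191 192 194 184 178 180 184 187 188 189
  190 188 187 189 175 115  54  59  59  59  59  64]]
```

View pics/gam.png

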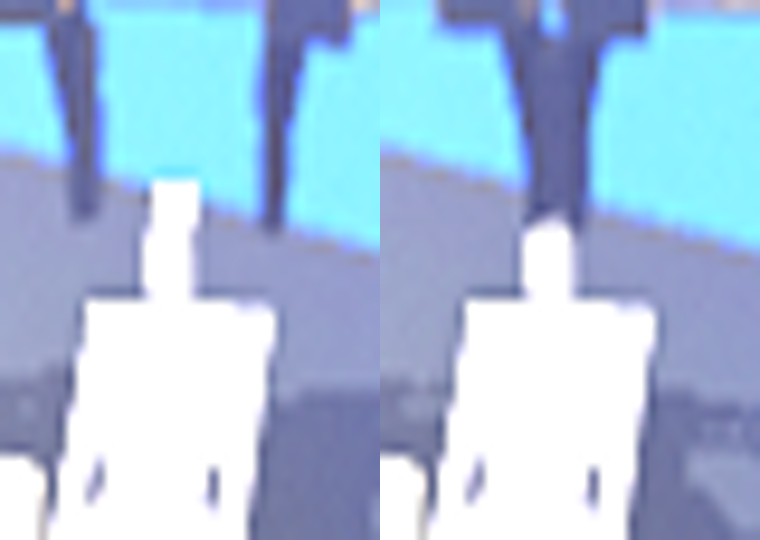

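Enhanced crop: the open tips end at row 198 (cols 249 and 268), not 206. When closed they cover the top of the lug (rows 195-198). So the fingertips are right above the lug, about 28-30 mm higher than the TCP reading and tip offset imply. x and y look right. I'll open the jaws and go down in measured steps, with camera and force checks.

```bash
python3 -m jog '{"delta_pos":[[0,0,0],[0,0,0],[0,0,0],[0,0,0],[0,0,0],[0,0,-4],[0,0,-5],[0,0,-5],[0,0,0],[0,0,0]],"rot":[[0,0,0],[0,0,0],[0,0,0],[0,0,0],[0,0,0],[0,0,0],[0,0,0],[0,0,0],[0,0,0],[0,0,0]],"grip":[60,60,60,60,60,60,60,60,60,60]}'
cat > tip.py <<'E'
from h import *
from station import r,vision
s=vision.capture("side"); g=s["frame"].mean(2)
st=r.sense(); print(st["tcp_pos"],st["gripper_width"],st["wrist_force"].round(2))
T=st["tcp_pos"]; R=st["ee_rot"]
for e in (-1,1): print("pred tip",proj(s,T+R@[0,e*(st["gripper_width"]*.0435+.004),.025]))
print(g[194:214,244:274].astype(int))
E
python3 tip.py
```

```text
time_s: 4.22
tcp_pos: [0.5525, -0.149, 0.0836]
ee_rot: [[0.167, -0.986, -0.001], [-0.986, -0.167, -0.0], [-0.0, 0.001, -1.0]]
wrist_force: [0.4, -0.6, -0.3]
gripper_width: 0.588
[ 0.5527977  -0.14899278  0.08406241] 0.590385072082475 [ 0.01  0.57 -0.42]
pred tip [[248.8838598  209.44346203]]
pred tip [[267.42819725 210.40076285]]
[[ 77  78  68  54  54  55  57 103 124 127 133 139 138 135 135 136 137 138
  139 139 139 141 122  73  49  43 110 139 139 138]
 [ 78  78  72  58  53  55  55  68  81  87  99 110 154 168 164 172 159 139
  140 140 140 142 123  72  48  50 122 141 139 139]
 [ 77  79  77  62  53  55  54  69  77  75  72  65 210 249 220 183 152 119
  121 131 134 139 119  67  48  54 123 141 138 138]
 [ 78  79  80  65  53  54  54  69  78  76  74  71 210 246 219 178 126  76
   79  96 101 116  98  56  49  55 124 143 140 139]
 [ 78  79  80  67  52  55  54  68  78  77  75  79 159 190 188 171 114  72
   74  74  74  80  71  53  48  52 104 124 132 133]
 [ 78  79  79  66  54  55  54  69  78  77  73 106 168 189 194 153  87  73
   77  76  76  77  69  55  50  50  72  81  97 102]
 [ 77  78  79  67 
[... 1032 characters left out ...]
155 141 144 123 241 255
  254 254 254 254 255 235 113  71  76  76  76  76]
 [ 80  79  78  75 107 171 195 191 187 183 185 172 147 141 144 131 210 238
  236 236 235 235 240 192  90  73  76  77  76  76]
 [ 71  71  70  64 126 181 195 191 231 247 248 219 150 140 143 146 169 227
  244 218 178 226 223 139  75  74  76  77  77  77]
 [ 62  62  61  54 146 192 193 191 228 243 245 217 152 139 141 157 178 227
  243 218 181 225 226 143  67  75  78  72  68  69]
 [ 64  63  61  59 163 200 194 192 189 188 190 173 151 151 158 172 184 187
  186 186 184 184 188 136  65  65  68  63  59  59]
 [ 62  62  59  76 163 197 194 192 190 192 193 184 178 179 183 187 188 188
  189 187 187 188 174 114  54  58  59  59  60  60]]
```

The tips moved 4 px for 14.5 mm, so the offset is a steady ~28 mm in height. Another 12 mm down puts the tips about 15 mm above the plate. Then I'll close.

```bash
python3 -m jog '{"delta_pos":[[0,0,-4],[0,0,-4],[0,0,-4],[0,0,0],[0,0,0],[0,0,0],[0,0,0],[0,0,0],[0,0,0],[0,0,0]],"rot":[[0,0,0],[0,0,0],[0,0,0],[0,0,0],[0,0,0],[0,0,0],[0,0,0],[0,0,0],[0,0,0],[0,0,0]],"grip":[60,60,60,60,60,0,0,0,0,0]}'
python3 -m jog '{"delta_pos":[[0,0,0],[0,0,0],[0,0,0],[0,0,0]],"rot":[[0,0,0],[0,0,0],[0,0,0],[0,0,0]],"grip":[0,0,0,0]}'
python3 tip.py | head -3
python3 - <<'E'
from h import *
# slide needed, mount kept at yaw 9.7
print(np.array([562.5,61.6])-[544.4,-23.4])
E
```

```text
time_s: 5.1
tcp_pos: [0.553, -0.149, 0.0725]
ee_rot: [[0.167, -0.986, 0.0], [-0.986, -0.167, -0.0], [0.0, -0.0, -1.0]]
wrist_force: [0.3, 0.9, -0.8]
gripper_width: 0.311
time_s: 5.43
tcp_pos: [0.5535, -0.149, 0.0725]
ee_rot: [[0.167, -0.986, 0.001], [-0.986, -0.167, -0.0], [0.0, -0.001, -1.0]]
wrist_force: [1.0, 0.4, 0.2]
gripper_width: 0.134
[ 0.55343576 -0.14893024  0.07252977] 0.13605723734944136 [ 1.87  0.26 -0.33]
pred tip [[254.90634261 212.6846582 ]]
pred tip [[261.07440086 213.01334853]]
[18.1 85. ]
```

The lug is gripped (0.134, about 11.7 mm). Sliding (+18,+85) mm, first half.

```bash
python3 -m jog '{"delta_pos":[[0.9,4.25,0],[0.9,4.25,0],[0.9,4.25,0],[0.9,4.25,0],[0.9,4.25,0],[0.9,4.25,0],[0.9,4.25,0],[0.9,4.25,0],[0.9,4.25,0],[0.9,4.25,0]],"rot":[[0,0,0],[0,0,0],[0,0,0],[0,0,0],[0,0,0],[0,0,0],[0,0,0],[0,0,0],[0,0,0],[0,0,0]],"grip":[0,0,0,0,0,0,0,0,0,0]}'
python3 - <<'E'
from h import *
from station import r,vision
s=vision.capture("side");c=vision.capture("top");np.savez("s3.npz",**s);np.savez("t3.npz",**c)
st=r.sense();print(st["tcp_pos"],st["wrist_force"].round(2),st["moment"].round(2))
P=np.array([.5444+st["tcp_pos"][0]-.5534,-.0234+st["tcp_pos"][1]+.1489,.06]); print("expected pad px side",proj(s,P),"top",proj(c,P))
u,v=proj(s,P)[0].astype(int); print(s["frame"][v-5:v+6,u-6:u+8].mean(2).astype(int))
E
```

```text
time_s: 6.32
tcp_pos: [0.562, -0.1061, 0.0725]
ee_rot: [[0.167, -0.986, -0.0], [-0.986, -0.167, -0.0], [0.0, 0.0, -1.0]]
wrist_force: [-1.6, -4.8, 3.3]
gripper_width: 0.139
[ 0.56221488 -0.1054225   0.0724711 ] [-0.58 -0.17  3.33] [-0.03  0.46  0.12]
expected pad px side [[241.81908342 242.25288741]] top [[262.84726918 183.27342611]]
[[119 120 118 118 116 114 118 153 184 194 193 190 189 187]
 [119 119 118 117 114 113 131 175 193 193 193 190 187 187]
 [119 118 117 114 110 179 197 188 196 197 193 190 188 187]
 [118 118 116 111 149 212 196 149 146 165 185 190 188 188]
 [118 117 113 125 232 216 109  67  55  94 166 192 188 187]
 [118 115 108 178 238 189  60  38  38  71 159 192 188 186]
 [116 110 144 239 233 169 151 129 137 156 180 190 188 186]
 [113 126 227 255 240 185 192 184 189 195 191 188 187 186]
 [113 181 254 255 239 184 188 192 194 190 189 188 187 187]
 [124 186 235 242 214 180 186 196 201 197 196 195 196 198]
 [117 145 159 155 156 160 166 174 176 175 174 171 170 172]]
```

The mount follows: pad seen at side px (242.5,241.6), expected (241.8,242.3), so within about 2 mm. Second half next, then fine measurement.

```bash
python3 -m jog '{"delta_pos":[[0.9,4.25,0],[0.9,4.25,0],[0.9,4.25,0],[0.9,4.25,0],[0.9,4.25,0],[0.9,4.25,0],[0.9,4.25,0],[0.9,4.25,0],[0.9,4.25,0],[0,0,0]],"rot":[[0,0,0],[0,0,0],[0,0,0],[0,0,0],[0,0,0],[0,0,0],[0,0,0],[0,0,0],[0,0,0],[0,0,0]],"grip":[0,0,0,0,0,0,0,0,0,0]}'
python3 - <<'E'
from h import *
from station import r,vision
s=vision.capture("side");c=vision.capture("top");np.savez("s4.npz",**s);np.savez("t4.npz",**c)
st=r.sense();T=st["tcp_pos"];print(T,st["wrist_force"].round(2))
P=np.array([.5444+T[0]-.5534,-.0234+T[1]+.1489,.06]); print("expected pad",P,"px side",proj(s,P),"target px",proj(s,[.5625,.0616,.06]))
a=cv2.resize(s["frame"][180:280,200:300],None,fx=5,fy=5,interpolation=2); b=cv2.resize(c["frame"][140:220,220:320],None,fx=2.9,fy=2.9,interpolation=2); b=cv2.copyMakeBorder(b,0,500-b.shape[0],0,0,0)
cv2.imwrite("pics/s4.png",np.hstack([a,b])[:,:,::-1])
E
```

```text
time_s: 7.25
tcp_pos: [0.5702, -0.0673, 0.0725]
ee_rot: [[0.167, -0.986, 0.0], [-0.986, -0.167, 0.0], [-0.0, -0.0, -1.0]]
wrist_force: [-1.3, -1.3, 4.0]
gripper_width: 0.135
[ 0.57023542 -0.06732323  0.07249782] [-0.52 -0.09  4.36]
expected pad [0.56123542 0.05817677 0.06      ] px side [[234.97667816 250.09496882]] target px [[234.1622588  250.78560751]]
```

View pics/s4.png

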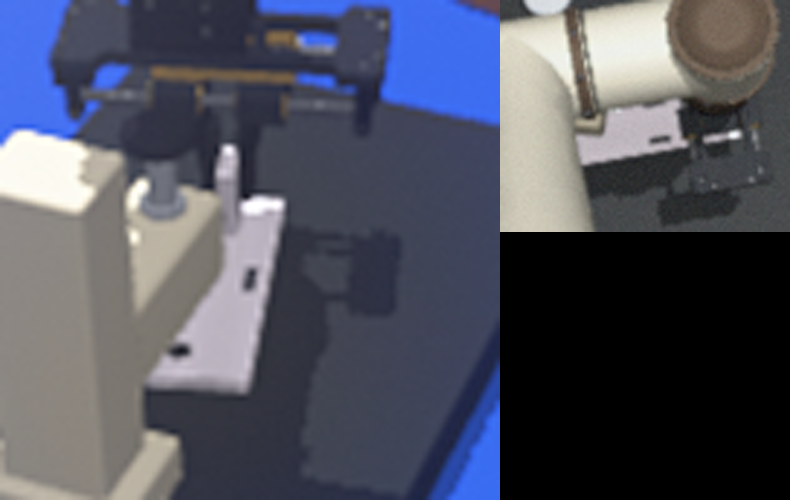

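Side crop: the pad is visible below the head at crop (180,351), i.e. full (236,250.2). Target px is (234.2,250.8), so it is a few mm short in +x and +y. I'll measure the subpixel offset.

```bash
cat > pad.py <<'E'
from h import *
from station import r,vision
def padpix(s,u,v):
    u,v=int(round(u)),int(round(v)); p=s["frame"][v-3:v+4,u-5:u+6].astype(float).mean(2)
    w=np.clip(150-p,0,None); m=(w>0).astype(np.uint8); n,l,st,ce=cv2.connectedComponentsWithStats(m)
    best=min(range(1,n),key=lambda i:np.hypot(ce[i][0]-5,ce[i][1]-3)); w=w*(l==best)
    yy,xx=np.mgrid[v-3:v+4,u-5:u+6]; return [(xx*w).sum()/w.sum(),(yy*w).sum()/w.sum()],st[best]
E
python3 - <<'E'
from pad import *
for f,u,v in(("side0",249,233),("side2",249,233),("s3",242,242),("s4",236,250)):
    s=dict(np.load(f+".npz")); p,st=padpix(s,u,v); print(f,p,st,ray(s,p,.06)*1000)
s=dict(np.load("s4.npz")); print(s["frame"][244:256,227:246].mean(2).astype(int))
E
```

```text
side0 [np.float64(249.13396715643907), np.float64(233.30769230769232)] [4 3 3 2 6] [[545.0066831  -25.20380383  60.        ]]
side2 [np.float64(249.02976531196336), np.float64(233.35374928448775)] [ 3  2  5  3 12] [[545.24033963 -24.91469169  60.        ]]
s3 [np.float64(242.5127962085308), np.float64(241.64407582938392)] [ 4  1  4  4 12] [[552.12343886  16.9283385   60.        ]]
s4 [np.float64(234.13163481953293), np.float64(249.2595541401274)] [ 0  0  7  6 29] [[564.69231544  55.3159324   60.        ]]
[[119 118 119 119 119 117 117 117 115 118 156 188 192 189 188 187 186 185
  186]
 [119 119 119 118 118 118 117 116 113 133 178 195 191 189 187 187 186 186
  186]
 [118 119 118 119 118 117 116 112 135 168 189 193 190 188 187 188 187 186
  185]
 [114 116 118 118 118 117 116 119 165 194 196 192 189 188 187 186 186 186
  186]
 [114 116 118 118 117 116 122 126 139 147 163 185 190 188 186 186 186 186
  186]
 [118 118 119 117 116 116 107  91  70  55  93 165 191 188 187 185 186 186
  186]
 [116 116 118 117 115 126 111  62  38  36  70 159 190 187 186 186 185 186
  185]
 [115 116 117 116 119 157 169 137 114 137 157 179 189 187 186 186 185 186
  186]
 [117 117 116 116 135 175 193 181 175 189 195 190 188 186 185 186 186 187
  185]
 [117 116 114 125 161 184 188 189 192 193 190 188 187 187 186 186 186 186
  187]
 [117 116 118 153 183 192 195 197 201 202 198 199 192 188 187 187 186 186
  188]
 [118 119 133 159 167 168 172 175 178 175 172 174 168 164 165 166 172 176
  179]]
```

```bash
python3 - <<'E'
from h import *
s=dict(np.load("s4.npz")); P=ray(s,[235.5,249.65],.06)[0]*1000; print("side-frame pad",P)
# granite, column base, in side view: fit cap again: ellipse centre
print("cap side-frame",ray(s,[231.1,205.6],.215)*1000)
# side view granite edges, from side0 for a side-frame probe estimate
f=dict(np.load("side0.npz"))["frame"].astype(int)
m=(f[:,:,2]-f[:,:,0]<90).astype(np.uint8); m[:185]=0;m[315:]=0;m[:,:150]=0;m[:,322:]=0
k=max(cv2.findContours(m,0,1)[0],key=cv2.contourArea)[:,0]
Q=(ray(s,k,.05)[:,:2]*1000-[562.5,61.6])@R2(-6.8)
for nm,ax,val in (("+x",0,160),("-y",1,-300),("-x",0,-160),("+y",1,160)):
    sel=(abs(Q[:,ax]-val)<9)
    if ax==0: sel&=(Q[:,1]>-280)&(Q[:,1]<140)
    else: sel&=abs(Q[:,0])<140
    if sel.sum()>8: p=np.polyfit(Q[sel,1-ax],Q[sel,ax],1); print(nm,sel.sum(),"at probe",np.polyval(p,0),"mid",np.median(Q[sel,ax]),np.degrees(p[0]))
E
```

```text
side-frame pad [560.42181079  55.96501671  60.        ]
cap side-frame [[563.13750337  62.7265111  215.        ]]
+x 65 at probe 158.86522018075493 mid 158.5659879548118 -0.23828557388388957
-y 78 at probe -296.3274200932045 mid -296.1551242026735 -0.27021916683476765
-x 56 at probe -168.09374421115803 mid -168.1569234438317 -0.33269577072480694
```

Combining granite edges and cap in both views, the pad needs about (+17.8,+86.3) in all. It has moved (+15.2..16.8,+81..81.6), so about (+2,+5) remains.

```bash
python3 -m jog '{"delta_pos":[[0.7,1.7,0],[0.7,1.7,0],[0.7,1.7,0],[0,0,0],[0,0,0],[0,0,0]],"rot":[[0,0,0],[0,0,0],[0,0,0],[0,0,0],[0,0,0],[0,0,0]],"grip":[0,0,0,0,0,0]}'
python3 - <<'E'
from h import *
from station import r,vision
s=vision.capture("side");np.savez("s5.npz",**s); st=r.sense(); print(st["tcp_pos"],st["wrist_force"].round(2))
print(s["frame"][246:258,226:246].mean(2).astype(int))
for z in(.06,.064,.068,.076): print(z,proj(s,[.5625,.0622,z]))
E
```

```text
time_s: 7.85
tcp_pos: [0.5716, -0.0637, 0.0725]
ee_rot: [[0.167, -0.986, -0.001], [-0.986, -0.167, -0.001], [0.0, 0.001, -1.0]]
wrist_force: [-2.1, -4.7, 5.3]
gripper_width: 0.136
[ 0.571584   -0.06365487  0.07247526] [-2.77 -3.52  4.32]
[[117 118 119 118 118 117 117 115 112 135 168 188 190 189 188 187 186 185
  186 186]
 [117 115 117 117 118 118 116 115 117 163 192 193 190 188 187 187 185 186
  186 186]
 [117 115 116 118 118 117 116 122 154 188 198 194 190 188 187 187 186 186
  186 186]
 [117 118 118 118 117 117 117 107 127 143 151 178 190 188 186 186 186 187
  186 186]
 [117 115 117 118 117 116 115  81  41  38  61 156 192 188 186 186 186 186
  186 186]
 [116 115 116 117 116 120 132 100  46  48  69 157 192 187 187 186 186 185
  185 187]
 [117 117 117 116 116 136 166 163 151 153 158 179 189 187 186 185 186 186
  185 187]
 [116 117 116 114 126 159 185 191 195 196 194 191 187 186 185 185 186 186
  187 187]
 [117 117 116 119 153 184 189 189 192 193 191 188 187 186 186 185 186 186
  186 188]
 [117 117 118 140 169 180 181 184 190 196 197 195 195 196 196 196 192 187
  187 189]
 [116 116 123 147 156 156 158 162 168 172 174 174 172 172 169 171 168 163
  164 166]
 [117 119 115 122 131 131 133 134 143 150 150 146 143 140 138 140 140 141
  143 145]]
0.06 [[234.09427405 250.91982837]]
0.064 [[234.02946345 249.82892725]]
0.068 [[233.96441622 248.73404331]]
0.076 [[233.83360671 246.53223945]]
```

```bash
python3 -m jog '{"delta_pos":[[0.5,1,0],[0.5,1.2,0],[0,0,0],[0,0,0],[0,0,0],[0,0,0]],"rot":[[0,0,0],[0,0,0],[0,0,0],[0,0,0],[0,0,0],[0,0,0]],"grip":[0,0,0,0,0,0]}'
python3 - <<'E'
from h import *
from station import r,vision
s=vision.capture("side");np.savez("s6.npz",**s); st=r.sense(); print(st["tcp_pos"],st["wrist_force"].round(2))
print(s["frame"][247:255,228:242].mean(2).astype(int))
E
```

```text
time_s: 8.4
tcp_pos: [0.5724, -0.0617, 0.0725]
ee_rot: [[0.166, -0.986, -0.001], [-0.986, -0.166, -0.001], [0.001, 0.002, -1.0]]
wrist_force: [-2.4, -4.8, 4.9]
gripper_width: 0.132
[ 0.57239553 -0.06168853  0.07246484] [-2.56 -4.62  5.66]
[[116 118 118 118 116 115 117 162 193 192 189 188 188 186]
 [115 119 117 117 116 122 154 188 196 191 188 188 187 186]
 [119 118 117 117 117 114 134 155 182 193 189 188 187 186]
 [117 118 117 118 106  79  60  70 131 177 190 187 186 186]
 [116 117 116 123  93  46  39  35 100 169 190 187 186 186]
 [118 117 117 137 149 130 117 137 164 184 188 186 186 185]
 [116 115 125 161 187 183 177 190 193 190 187 186 185 185]
 [115 117 153 183 190 191 193 193 190 189 186 186 186 186]]
```

The pad centre is now at (234.1,250.9) and the target is (234.0,251.0). I'll release, check, and then rise.

```bash
python3 -m jog '{"delta_pos":[[0,0,0],[0,0,0],[0,0,0],[0,0,0],[0,0,0],[0,0,0],[0,0,5],[0,0,10],[0,0,15],[0,0,20]],"rot":[[0,0,0],[0,0,0],[0,0,0],[0,0,0],[0,0,0],[0,0,0],[0,0,0],[0,0,0],[0,0,0],[0,0,0]],"grip":[50,50,50,50,50,50,50,50,50,50]}'
python3 -m jog '{"delta_pos":[[0,0,25],[0,0,25],[0,0,25],[0,0,25],[0,0,25],[0,0,15],[0,0,10],[0,0,0],[0,0,0]],"rot":[[0,0,0],[0,0,0],[0,0,0],[0,0,0],[0,0,0],[0,0,0],[0,0,0],[0,0,0],[0,0,0]],"grip":[0,0,0,0,0,0,0,0,0]}'
python3 - <<'E'
from h import *
from station import r,vision
s=vision.capture("side");np.savez("s7.npz",**s); st=r.sense(); print(st["tcp_pos"],st["wrist_force"].round(2),st["gripper_width"])
print(s["frame"][247:255,228:242].mean(2).astype(int))
T=st["tcp_pos"]; print("tip px if z off 28:",proj(s,T+[0,0,.003]),"nominal",proj(s,T-[0,0,.025]))
g=s["frame"].mean(2).astype(int)[160:195,244:262]; print(g[::2])
E
```

```text
time_s: 9.28
tcp_pos: [0.5724, -0.0609, 0.1226]
ee_rot: [[0.167, -0.986, -0.002], [-0.986, -0.167, -0.0], [-0.0, 0.002, -1.0]]
wrist_force: [0.3, 0.1, 0.3]
gripper_width: 0.499
time_s: 10.03
tcp_pos: [0.5728, -0.0608, 0.2724]
ee_rot: [[0.167, -0.986, 0.0], [-0.986, -0.167, 0.001], [-0.001, -0.0, -1.0]]
wrist_force: [0.0, 1.2, -0.2]
gripper_width: 0.011
[ 0.572378   -0.06082999  0.27136594] [-0.38  0.26 -0.33] 0.006092630694989245
[[120 122 122 121 120 119 120 166 197 197 193 192 191 190]
 [119 122 121 120 120 125 157 192 200 195 193 192 191 191]
 [122 121 120 121 121 118 138 159 185 196 194 192 191 190]
 [120 121 120 120 109  83  63  74 133 182 193 191 191 191]
 [120 121 120 127  97  50  45  41 104 172 194 190 190 190]
 [121 120 120 141 152 134 119 140 168 188 193 190 189 189]
 [119 118 128 164 191 186 181 193 197 194 191 190 190 190]
 [118 120 156 186 193 194 198 197 194 192 190 190 190 191]]
tip px if z off 28: [[241.35766421 162.86119396]] nominal [[241.71998753 171.65207407]]
[[ 58 114 140 141 140 140 139 140 141 141 139 141 141 141 140 140 140 140]
 [110 136 142 140 141 141 140 
[... 545 characters left out ...]
140 140 139 139 140 138]
 [141 140 139 140 139 140 140 140 140 139 139 139 139 140 139 140 139 139]
 [140 140 140 139 141 140 140 140 139 140 139 138 139 139 140 139 139 139]
 [141 140 140 140 140 140 140 139 139 140 140 140 139 139 139 139 139 139]
 [140 140 140 140 140 140 139 139 140 140 140 139 139 139 139 140 139 138]
 [141 140 140 141 140 139 140 140 139 140 140 139 140 140 139 140 139 139]
 [140 140 140 140 140 139 139 140 140 139 139 139 139 139 139 139 138 139]
 [141 140 139 140 139 140 139 140 139 140 140 140 139 139 139 139 139 139]
 [128 134 141 142 142 142 141 140 140 139 140 139 139 140 140 139 140 140]
 [ 80  79  79  83  85 100 105 115 125 129 135 140 142 142 141 140 140 140]]
```

The pad stayed put after release, and the tips again show the 28 mm height offset (row 162). Moving over the cap, aligned with the stand.

```bash
python3 -m jog '{"delta_pos":[[-1.2,15.4,0],[-1.2,15.4,0],[-1.2,15.4,0],[-1.2,15.4,0],[-1.2,15.4,0],[-1.2,15.4,0],[-1.2,15.4,0],[-1.2,15,0],[0,0,0],[0,0,0]],"rot":[[0,0,-2],[0,0,-2],[0,0,-2],[0,0,-2],[0,0,-2],[0,0,-2],[0,0,-2],[0,0,-2],[0,0,0],[0,0,0]],"grip":[0,0,0,0,0,0,0,0,0,0]}'
python3 -m jog '{"delta_pos":[[0,0,-8],[0,0,-10],[0,0,-10],[0,0,-10],[0,0,-7],[0,0,0],[0,0,0]],"rot":[[0,0,0],[0,0,0],[0,0,0],[0,0,0],[0,0,0],[0,0,0],[0,0,0]],"grip":[0,0,0,0,0,0,0]}'
python3 - <<'E'
from h import *
from station import r,vision
s=vision.capture("side");np.savez("s8.npz",**s); st=r.sense(); T=st["tcp_pos"];print(T,st["wrist_force"].round(2),st["effort"].round(1))
print("tip px",proj(s,T+[0,0,.003]),"cap top centre",proj(s,[.5628,.062,.215]))
print(s["frame"].mean(2).astype(int)[190:214,221:243])
E
```

```text
time_s: 10.92
tcp_pos: [0.5628, 0.0622, 0.2708]
ee_rot: [[-0.11, -0.994, -0.003], [-0.994, 0.11, -0.001], [0.001, 0.003, -1.0]]
wrist_force: [-0.3, -0.9, -0.5]
gripper_width: 0.002
time_s: 11.5
tcp_pos: [0.5634, 0.0616, 0.2267]
ee_rot: [[-0.112, -0.994, -0.001], [-0.994, 0.112, -0.001], [0.001, 0.001, -1.0]]
wrist_force: [0.6, 0.0, 1.1]
gripper_width: 0.005
[0.56373216 0.06171212 0.22742774] [ 0.17  0.1  -0.03] [ -0.  -32.8  18.3   4.1  -0.   -0. ]
tip px [[230.71556349 200.45763409]] cap top centre [[231.31290108 205.46628062]]
[[138 138 139 142 109  52  55  57  56  56  55  53  53  51  48  97 135 140
  140 138 138 137]
 [138 138 139 141 116  64  53  57  58  57  56  53  52  51  48  84 114 121
  121 128 131 135]
 [138 139 138 140 127  80  53  56  57  56  55  53  52  51  50  63  75  79
   79  95 100 108]
 [139 139 139 140 131  85  53  57  58  56  55  53  52  51  51  61  74  76
   76  74  73  73]
 [138 138 140 135 111  74  51  56  58  57  54  54  52  52  52  62  74  77
   77  76  75  76]
 [138 140 137 113  85  65  52  56  57  57  55  53  53  52  52  62  74  77
   77  76  75  76]
 [140 1
[... 967 characters left out ...]
8  58  59  58  58  57  57  55
   69  79  78  78]
 [ 80  81  74  64  59  61  60  59  59  59  59  59  59  58  59  58  56  53
   69  79  78  77]
 [ 79  79  78  67  57  59  60  61  60  59  60  59  59  59  58  57  55  54
   69  79  77  76]
 [ 79  76  77  68  58  57  58  58  60  60  60  60  59  58  57  56  55  65
   75  78  77  73]
 [149 151 133  95  66  57  57  58  57  59  58  57  57  56  54  57  66  76
   78  78  74  77]
 [182 184 171 129  85  69  61  57  54  53  54  54  53  58  63  69  77  80
   78  76  71 148]
 [176 176 168 135  93  78  74  73  87  86  81  90  93  89  79  77  80  79
   78  76  68 187]
 [174 168 148 120  93  78  79  83 103 111 109 115 116 106  87  79  79  79
   79  75  65 221]]
```

The tip is centred over the cap, about 14 mm above it. I'll press partway (~10 mm, short of the pad) and look at the probe against the pad.

```bash
python3 -m jog '{"delta_pos":[[0,0,-4],[0,0,-4],[0,0,-4],[0,0,-2],[0,0,-2],[0,0,-2],[0,0,-2],[0,0,-2],[0,0,0],[0,0,0]],"rot":[[0,0,0],[0,0,0],[0,0,0],[0,0,0],[0,0,0],[0,0,0],[0,0,0],[0,0,0],[0,0,0],[0,0,0]],"grip":[0,0,0,0,0,0,0,0,0,0]}'
python3 - <<'E'
from h import *
from station import r,vision
s=vision.capture("side");np.savez("s9.npz",**s); st=r.sense(); T=st["tcp_pos"];print(T,st["wrist_force"].round(2))
print(s["frame"].mean(2).astype(int)[244:255,226:242])
cv2.imwrite("pics/s9.png",cv2.resize(s["frame"][185:265,205:285],None,fx=7,fy=7,interpolation=2)[:,:,::-1])
E
```

```text
time_s: 12.38
tcp_pos: [0.5635, 0.0619, 0.2054]
ee_rot: [[-0.111, -0.994, 0.0], [-0.994, 0.111, -0.0], [-0.0, -0.0, -1.0]]
wrist_force: [-1.4, -0.1, 0.3]
gripper_width: 0.005
[0.56353028 0.06190278 0.20543539] [0.57 1.05 0.82]
[[120 120 119 120 120 119 119 119 117 113 125 225 253 253 251 251]
 [118 119 120 120 120 119 119 118 115 110 175 250 254 252 251 251]
 [118 120 120 119 120 118 118 117 112 175 245 254 253 252 251 251]
 [118 116 117 119 118 118 118 116 115 193 238 239 250 254 253 252]
 [118 116 118 119 119 118 118 122 153 184 191 184 223 238 236 250]
 [118 118 118 119 118 118 118 114 135 154 180 190 185 182 181 221]
 [118 117 117 118 118 118 107  83  64  73 130 176 188 185 184 182]
 [118 116 117 118 117 123  95  51  46  43 102 168 189 186 185 185]
 [118 117 118 117 118 138 148 131 118 137 163 183 187 185 184 184]
 [117 118 117 114 125 160 185 182 176 188 192 189 186 186 185 185]
 [117 117 116 118 152 181 188 190 192 192 189 188 186 185 185 186]]
```

View pics/s9.png

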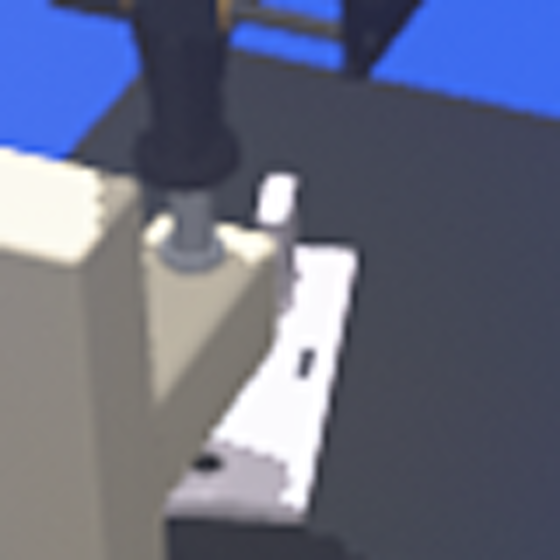

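The finger is centred on the cap, with almost no force yet. The pad is at crop (207,462), below the head. Continuing in small steps, watching the force.

```bash
for i in 1 2; do python3 -m jog '{"delta_pos":[[0,0,-2],[0,0,-2],[0,0,0]],"rot":[[0,0,0],[0,0,0],[0,0,0]],"grip":[0,0,0]}' | grep -E "tcp|wrist"; done
```

```text
tcp_pos: [0.5637, 0.0619, 0.2014]
wrist_force: [0.2, 0.9, 1.8]
tcp_pos: [0.5637, 0.0619, 0.1973]
wrist_force: [-1.0, 0.3, 2.1]
```

```bash
cat > prs.py <<'E'
from h import *
from station import r,vision
import sys
s=vision.capture("side"); st=r.sense(); print(st["tcp_pos"].round(4),st["wrist_force"].round(2),st["effort"].round(1))
np.savez(sys.argv[1]+".npz",**s)
# shaft column below the cap: first bright row
g=s["frame"].mean(2).astype(int); print("shaft",g[206:220,232]); print(g[246:253,228:240])
E
python3 prs.py s10; python3 -c "
import numpy as np
for f in ('s8','s9'): print(np.load(f+'.npz')['frame'].mean(2).astype(int)[206:220,232])"
python3 -m jog '{"delta_pos":[[0,0,-2],[0,0,-2],[0,0,0],[0,0,0]],"rot":[[0,0,0],[0,0,0],[0,0,0],[0,0,0]],"grip":[0,0,0,0]}' | grep -E "tcp|wrist"
python3 prs.py s11
```

```text
[0.5637 0.0619 0.1974] [-0.29 -0.36  2.33] [ -0.2 -32.2  17.    3.8   0.1   0. ]
shaft [ 55  55  55  55  56  59  59  55  64 101 118 117 117 117]
[[120 121 119 119 118 117 113 176 245 255 253 252]
 [117 120 119 119 118 116 117 193 238 239 250 254]
 [117 119 119 119 118 122 153 185 192 185 224 238]
 [119 119 119 118 118 115 135 155 180 191 185 183]
 [117 119 118 118 108  83  64  73 129 177 188 186]
 [118 118 117 124  96  51  47  43 103 169 190 186]
 [118 117 117 137 148 131 117 137 164 183 189 186]]
[ 58  59  59  60  57  54  90 115 116 116 116 117 116 116]
[ 54  54  57  60  56  53  88 115 116 117 116 116 117 117]
tcp_pos: [0.5637, 0.0619, 0.1934]
wrist_force: [-1.0, 0.3, 4.3]
[0.5637 0.0619 0.1934] [-0.46  0.05  4.86] [ -0.2 -31.7  16.6   3.6   0.1  -0. ]
shaft [ 54  55  54  56  55  56  58  60  56  55  97 119 116 117]
[[121 119 120 119 119 117 112 177 245 255 253 252]
 [117 119 119 119 118 116 110 191 238 239 250 254]
 [117 119 119 119 118 117 114 167 193 184 223 238]
 [119 118 118 118 120 105  97 138 181 191 185 182]
 [118 119 118 117 108  78  61  75 130 177 189 186]
 [117 119 117 124  96  52  46  43 102 169 188 185]
 [117 117 118 138 148 131 117 137 164 183 188 186]]
```

At about 13.5 mm of travel (cap edge row 212 → 216) the force is 4.9 N. The probe's tip now shows as a darkening at cols 233-234, row 249, just above the pad centre (234.1,250.9), so it is centred. Pressing to about 21 mm and holding about 1.2 s.

```bash
python3 -m jog '{"delta_pos":[[0,0,-2],[0,0,-2],[0,0,-2],[0,0,-1],[0,0,0],[0,0,0]],"rot":[[0,0,0],[0,0,0],[0,0,0],[0,0,0],[0,0,0],[0,0,0]],"grip":[0,0,0,0,0,0]}' | grep -E "time|tcp|wrist"
python3 prs.py s12
```

```text
time_s: 13.87
tcp_pos: [0.5637, 0.0619, 0.1879]
wrist_force: [-3.6, 1.3, 9.1]
[0.5637 0.0619 0.1879] [-2.58 -0.18 10.02] [ -0.6 -28.5  15.5   3.3   0.8   0. ]
shaft [ 55  55  55  55  55  56  56  56  59  59  55  68 103 118]
[[120 120 119 119 119 118 114 147 239 255 253 252]
 [118 119 119 118 119 117 113 149 227 240 251 254]
 [118 119 119 119 119 118 113 138 177 186 224 238]
 [119 119 118 119 119 115 105 127 177 191 186 183]
 [117 119 118 118 107  91  76  77 131 178 189 185]
 [117 119 117 124  95  53  48  42 103 170 189 186]
 [118 117 118 138 149 130 118 137 163 184 188 186]]
```

Force is 10 N, so the probe is just on the pad (touch is at about 10.5 N). 3.5 mm more for a firm press.

```bash
python3 -m jog '{"delta_pos":[[0,0,-1.5],[0,0,-1.5],[0,0,-1.2],[0,0,0],[0,0,0]],"rot":[[0,0,0],[0,0,0],[0,0,0],[0,0,0],[0,0,0]],"grip":[0,0,0,0,0]}' | grep -E "time|tcp|wrist"
python3 prs.py s13
```

```text
time_s: 14.33
tcp_pos: [0.5637, 0.0619, 0.1844]
wrist_force: [-4.1, 0.9, 12.5]
[0.5637 0.0619 0.1844] [-4.22  1.18 11.95] [ -0.8 -27.2  14.9   3.2   1.1   0. ]
shaft [ 55  56  55  56  56  55  56  57  58  58  60  56  64 101]
[[120 120 119 119 118 118 114 147 239 255 253 252]
 [117 120 119 119 118 117 113 148 227 241 251 254]
 [118 119 119 119 118 118 113 138 177 186 223 238]
 [119 119 118 118 119 115 105 127 177 192 185 183]
 [117 119 118 119 107  91  76  77 131 178 189 185]
 [117 119 117 124  95  54  47  42 103 169 189 186]
 [117 117 117 138 149 131 117 137 164 184 188 187]]
```

The probe image is unchanged since the last step, so it rests on the pad. The geometry gives ~22 mm of travel and the force suggests ~18-19; both are in the 18-24 mm window. I'll hold 1 s, then release and retract.

```bash
python3 -m jog '{"delta_pos":[[0,0,0],[0,0,0],[0,0,0],[0,0,0],[0,0,0],[0,0,0],[0,0,0],[0,0,0],[0,0,0]],"rot":[[0,0,0],[0,0,0],[0,0,0],[0,0,0],[0,0,0],[0,0,0],[0,0,0],[0,0,0],[0,0,0]],"grip":[0,0,0,0,0,0,0,0,0]}' | grep -E "time|tcp|wrist"
python3 -m jog '{"delta_pos":[[0,0,3],[0,0,4],[0,0,5],[0,0,6],[0,0,8],[0,0,12],[0,0,15],[0,0,20],[0,0,20],[0,0,20]],"rot":[[0,0,0],[0,0,0],[0,0,0],[0,0,0],[0,0,0],[0,0,0],[0,0,0],[0,0,0],[0,0,0],[0,0,0]],"grip":[0,0,0,0,0,0,0,0,0,0]}' | grep -E "time|tcp|wrist"
python3 -m jog '{"delta_pos":[[-5,-20,10],[-5,-30,5],[-5,-30,0],[-5,-30,0],[-5,-30,0],[-5,-30,0],[-5,-30,0],[-5,-30,0],[0,0,0],[0,0,0]],"rot":[[0,0,0],[0,0,0],[0,0,0],[0,0,0],[0,0,0],[0,0,0],[0,0,0],[0,0,0],[0,0,0],[0,0,0]],"grip":[0,0,0,0,0,0,0,0,0,0]}' | grep -E "time|tcp|wrist"
python3 prs.py s14
python3 - <<'E'
from h import *
from station import vision
s=dict(np.load("s14.npz")); c=vision.capture("top"); np.savez("t14.npz",**c)
s0=dict(np.load("side0.npz"))["frame"]; c0=dict(np.load("top0.npz"))["frame"]
print("cap rows",s["frame"].mean(2).astype(int)[199:214,230], s0.mean(2).astype(int)[199:214,230])
a=cv2.resize(s["frame"][160:310,140:330],(380,300),interpolation=2); b=cv2.resize(c["frame"][100:260,90:460],(740,320),interpolation=2)
im=np.zeros((600,760,3),np.uint8); im[:320-0,:740]=b; im[300+20-20+20:,:380][:280]=a[:280]
im[320:,380:]=cv2.resize(s["frame"][200:262,210:288],(380,280),interpolation=2)
cv2.imwrite("pics/fin.png",im[:,:,::-1])
E
```

```text
time_s: 15.13
tcp_pos: [0.5637, 0.0619, 0.1844]
wrist_force: [-4.7, 1.2, 13.0]
time_s: 15.97
tcp_pos: [0.5628, 0.0618, 0.2951]
wrist_force: [-0.7, 0.9, -0.0]
time_s: 16.8
tcp_pos: [0.5227, -0.1692, 0.3092]
wrist_force: [-0.2, 0.0, 0.3]
[ 0.523  -0.1684  0.3094] [0.12 0.12 0.24] [ -0.7 -30.7  19.8   4.5   0.    0. ]
shaft [ 71  72  71  68  64  58  94 119 121 120 120 120 120 120]
[[123 122 123 122 121 120 115 180 247 255 254 252]
 [120 123 122 121 120 118 118 196 240 241 252 254]
 [119 122 121 121 121 125 156 188 195 188 226 240]
 [123 121 121 121 121 118 137 157 183 193 189 187]
 [120 121 121 120 109  85  67  76 134 180 192 189]
 [121 120 120 127  98  54  48  44 105 171 192 189]
 [121 120 120 140 152 133 120 140 166 187 191 189]]
cap rows [ 84  85  78  72  72  71  72  72  72  72  70  65  60  91 115] [ 83  83  79  72  72  70  71  71  72  72  70  66  61  89 112]
```

View pics/fin.png

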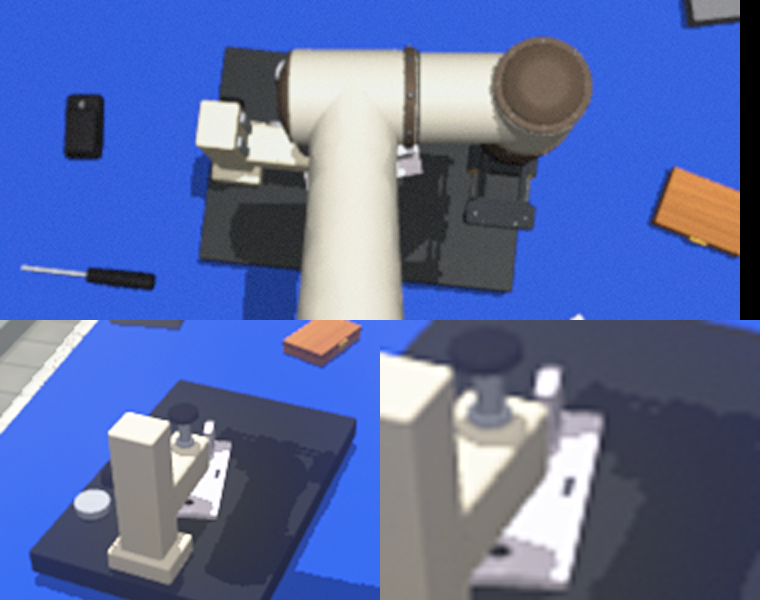

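The cap is back at its rest rows, the pad is unmoved and the other things look as they did before. Handing in.

```bash
python3 -c "
from station import finish_job
print(finish_job())"
```

```text
the job is handed in; nothing more can be done
None
```

I slid the mount by its lug across the granite until its pad was under the probe tip and let go. I then pressed the cap with closed fingers, held it, and let it spring back. The job was handed in at about 17 s.

**Last checks**
- **Pad position:** the pad centre measured (234.1, 250.9) px in the side view, against a computed target of (234.0, 251.0). It did not move on release or during the press.
- **Probe on the pad:** the tip came down within about 1 mm sideways of the pad centre in the picture. Fore-and-aft alignment rests on the position estimates, which spread over about 5 mm.
- **Press:** 12–13 N for about 0.9 s at full depth. The probe was on the pad for about 1.3 s in all.
- **After the press:** the cap is back at its rest position, and the disc, mouse, driver and case look undisturbed. The arm hid part of the top view.

**What failed or disagreed**
- **First grasp missed:** the fingers closed on nothing just above the lug. The images put the fingertips about 28 mm higher than the reported tool height and the 25 mm tip offset imply. I worked from the images after that, and the cap contact height agreed roughly.
- **Press depth is uncertain:** geometry gives about 22–23 mm of travel and the measured force about 18–19 mm. Both are inside the 18–24 mm window.
- **Upward force while sliding:** the wrist showed 3–6 N upward in the second half of the slide. Tool height stayed constant, and I saw no lifting or tipping.

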